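Open the shaker rail on the condiment counter

ROBOT

A 7-joint arm with a two-finger parallel gripper is mounted at the origin on the work surface. World frame = base frame: x ahead of the robot, y to its left, z up, the work surface at z = 0. Lengths are in m, angles in rad, forces in N, time in s.
With the tool pointing down it reaches from about 0.425 to 0.875 m from the base axis. Payload 8.4 kg.
Tool frame: the origin (TCP) lies at the very end of the fingers, on their centre line; the grasp point (between the pads) lies 19 mm behind it (env.tcp_to_grasp is the distance from the TCP to the grasp point, in m); z points along the fingers, y is the direction in which the jaws open and shut (so a half turn about z gives the same grasp; the last joint's range is limited). The gripper opens to 87 mm and grips with 3 to 60 N. Pads are 19 mm wide; open, the fingers measure 117 mm over their backs; the gripper's body (75 mm by 190 mm) begins 51 mm behind the grasp point.
Start: joints at [1.069, 0.333, 0.04, 1.465, -0.013, 1.343, -0.059], TCP at [0.255, -0.598, 0.223] pointing down, gripper open.
Joint ranges: [-2.58, 2.58], [-0.38, 2.09], [-1.3, 1.39], [0.25, 2.4], [-1.5, 4.64], [0.08, 2.09], [-2.65, 2.65]. Speed limits (rad/s): [2.22, 2.22, 2.79, 2.79, 3.14, 3.14, 3.14].

INTERFACE

Orientations are given as a unit quaternion [w, x, y, z].
In Python, from rig import env gives the robot as it stands.
- The arm moves only by the tool apply_moves, never from a script. Its argument "plan" is a list of rows, each an object with "claw": the gripper's target within -1 to 1 (fully open at 1, half-way at 0, shut at -1); "xyz": the shift along the tool's x, y, z in m, a list of three; "angular": the turn, a rotation vector about the tool's x, y, z in degrees, a list of three. In form: [{"claw": claw, "xyz": [x, y, z], "angular": [rx, ry, rz]}, ...]. A call has 1 to 12 rows; each row shifts and turns the pose as measured when the row begins, along the tool's axes as they then stand; what a row does not reach is not made up. A row lasts 1/10 s, in which the tool goes at most 50 mm and 8.59 degrees, less where a joint would pass 70% of its speed; a pose out of reach is approached as far as the arm can. A call is refused whole if a number of a shift passes 0.05 or a number of a turn 8.59, either way. A call with a gripper value outside its range is refused whole. The fingers move at their own pace and stop on an object; "squeeze" is the grip in N (left out, the last holds). Time passes only in rows, so rows that do not move let the fingers close. It gives the time, the measured TCP pose, the force and the opening at its end, in the units of the state.
- env.state(): the state, without advancing time (a new reading comes with each control period).
- env.snapshot(name): name is "scene" or "side" or "wrist"; returns (picture, depth): 400x640x3 uint8, red, green, blue; 400x640 float32, m along the optical axis (not along the pixel's ray), 0 where there is no reading.
- env.camera_info(name): a dict with "fx", "fy", "cx", "cy" (pixels), "T" (4x4, takes a point from camera to world coordinates). Camera axes: x right, y down, z forward; pixel columns grow to the right and rows downward; lengths in m; the calibration is good to about 2 mm. A picture is of the moment at which its call begins: read the wrist's pose just before it. camera_info takes no time and is no camera call; for the wrist camera it gives the pose at the moment of the call.
- env.sign_off(): hands the job in, once; it reports no verdict.
The state is a dict: "clock": time; "q": joint angles; "joint_vel": joint speeds; "joint_torque": joint torques, N m; "tcp_pos": TCP position; "tcp_rot": TCP orientation; "contact_force": force on the tool from outside, world axes, zero at the start; "torque": the same for the moment, N m; "opening": finger opening in m.
Only numpy, scipy, OpenCV 4.12 (cv2) and the standard library are available. Lean on these libraries where they do the work, as an engineer would, in place of code of your own. Each camera call takes 0.05 s, during which the arm holds its last target.

TASK

The shaker rail on the counter is about to be refilled. Press down the broad release paddle on the sliding jaw, then push the jaw's upright plate back along the toothed bar, away from the shakers, until it is fully home, and then press down the narrow pad at the other end of the rocker so that the ratchet locks again. Do it with the fingertips only: do not pinch the plate, and leave the shakers and everything else on the counter where they stand.

Things in the scene. Friction and masses are not known exactly. Their poses are not given: they have to be found in the camera images.
- rail: shaker rail screwed to the counter: grey metal tray 460 x 170 x 8 mm, origin under its centre. +x: along the bar, the way back (roughly the robot's left); +y: from bar to shaker lane (robot's side). Steel toothed bar at y = -50 mm, top 40 mm above the counter, end posts 36 mm high at x = +-215. Fixed head plate 75 mm high at x = -222, lip 22 mm high at y = 83. Pose differs from run to run
- jaw (a joint): travel of the sliding jaw along rail +x (m): 0 +-0.002 at the start, 0.126 at its hard stop = fully home. Friction 3 N, stays where left; with the ratchet locked it plays a few mm and cannot go back. A steel carriage on the bar, 100 mm long, 36 wide, 50 high, whose low arm (43 mm high) carries the upright push plate beside the bar
- rocker (a joint): black see-saw 120 mm long on the carriage, pivot 58 mm above the counter (rad): 0 = locked (release paddle up, pawl between the bar's teeth), 0.24 = released (paddle down, narrow pad up, pawl clear). Stays where it is left; either end needs about 4 to 5 N straight down and travels 10 mm to its stop
- release_pad (a point): centre of the upper face of the release paddle, the broad ribbed end of the rocker (36 mm along the bar x 46 across), at the shakers' end (rail -x), 42 mm from the pivot; 73 mm above the counter when locked, 63 when released. The upright plate begins 16 mm beside its edge (rail +y) and rises to 105 mm
- lock_pad (a point): centre of the upper face of the locking pad, the narrow plain end of the rocker (36 mm along the bar x 26 across), at the back end (rail +x), 42 mm from the pivot; 63 mm above the counter when locked, 73 when released. Travels with the jaw
- push_point (a point): on the upright plate's face that looks at the shakers (rail -x), mid-width, 80 mm above the counter, 25 mm below the plate's upper edge: push here towards rail +x. Plate 90 mm wide across the bar, 8 thick, 12 to 105 mm above the counter. At least 60 mm free from here to the nearest shaker at the start. Travels with the jaw
- shaker_a: glass pepper shaker with a perforated steel cap, 44 mm across and 88 mm high, about 140 g, loose on the tray between the fixed head and the push plate; origin at the centre of its underside. Bystander: leave it standing
- shaker_b: glass pepper shaker with a perforated steel cap, 44 mm across and 88 mm high, about 140 g, loose on the tray between the fixed head and the push plate; origin at the centre of its underside. Bystander: leave it standing
- shaker_c: glass pepper shaker with a perforated steel cap, 44 mm across and 88 mm high, about 140 g, loose on the tray between the fixed head and the push plate; origin at the centre of its underside. Bystander: leave it standing
- sauce_a: sauce bottle with a white cap, 52 mm across, 170 mm high, standing loose on the counter to the robot's right; origin under its centre. Bystander
- sauce_b: another sauce bottle, same size, beside it. Bystander
- bowl: yellow plastic bowl, 120 mm across, 50 mm high, loose to the robot's left; origin under its centre. Bystander
- sauce_pot: steel sauce pot, 120 mm across, 90 mm high, loose to the robot's left; origin under its centre. Bystander
- spoon: steel spoon 200 mm long lying loose to the robot's right; origin under its middle. Bystander

How it is judged:
By the outcome, as a careful person would: the job done as asked, in the order asked, and still so for the second after the job is handed in, with the robot touching nothing.
It also fails if it takes over 51 s, if anything falls off the work surface, if the arm or the gripper's body presses on something with over 40 N, if the wrist force passes 120 N, or if a joint passes its speed limit or range.

## Working session

There is one attempt and no reset: what is moved stays moved. The work goes in short steps, Python scripts to look and compute and a tool call to move; the robot and the scene stay as the last step left them, time stands still between calls to the robot, and variables do not carry over. Pictures are saved under pics/ and viewed, and the job is handed in when it is done.

Besides the shell and the picture viewer there is one more tool, called after "Call:" as name(argument=value, ...) on one line, values as JSON. apply_moves: Moves the arm, as the interface text tells. Its arguments: {"type":"object","properties":{"plan":{"type":"array","items":{"type":"object","properties":{"claw":{"type":"number"},"xyz":{"type":"array","items":{"type":"number"}},"angular":{"type":"array","items":{"type":"number"}}}}},"squeeze":{"type":"number"}},"required":["plan"]}

```bash
ls; mkdir -p pics; cat > h.py <<'E'
import numpy as np, cv2
from rig import env
def snap(n,f):
    c=env.camera_info(n); im,d=env.snapshot(n)
    cv2.imwrite('pics/'+f+'.png',im[:,:,::-1]); np.savez('pics/'+f+'.npz',im=im,d=d,T=c['T'],k=[c['fx'],c['fy'],c['cx'],c['cy']])
    return im,d,c
def cloud(f):
    z=np.load('pics/'+f+'.npz'); d=z['d']; fx,fy,cx,cy=z['k']; T=z['T']
    v,u=np.mgrid[:d.shape[0],:d.shape[1]]
    P=np.stack([(u-cx)/fx*d,(v-cy)/fy*d,d],-1)@T[:3,:3].T+T[:3,3]
    P[d==0]=np.nan
    return z['im'],P
def ray(f,u,v,h):
    z=np.load('pics/'+f+'.npz'); fx,fy,cx,cy=z['k']; T=z['T']
    r=T[:3,:3]@np.array([(u-cx)/fx,(v-cy)/fy,1]); t=(h-T[2,3])/r[2]
    return T[:3,3]+t*r
E
python3 - <<'E'
from h import *
for n in ('scene','side'):
    snap(n,n+'0')
    print(np.load('pics/'+n+'0.npz')['T'].round(3).tolist())
s=env.state(); print({k:np.round(v,3).tolist() for k,v in s.items()})
E
```

```text
pics
[[0.723, 0.544, -0.425, 1.142], [0.691, -0.567, 0.449, -0.675], [0.003, -0.618, -0.786, 1.308], [0.0, 0.0, 0.0, 1.0]]
[[-0.905, -0.199, 0.377, -0.211], [-0.426, 0.452, -0.784, 1.405], [-0.015, -0.869, -0.494, 0.963], [0.0, 0.0, 0.0, 1.0]]
{'clock': 0.1, 'q': [1.069, 0.334, 0.04, 1.466, -0.013, 1.343, -0.059], 'joint_vel': [-0.003, -0.001, 0.001, -0.003, -0.001, 0.002, 0.001], 'joint_torque': [0.006, -65.781, 1.341, -40.47, -0.06, 0.041, 0.0], 'tcp_pos': [0.255, -0.598, 0.222], 'tcp_rot': [-0.001, 0.98, 0.2, -0.0], 'contact_force': [0.079, 0.533, -0.066], 'torque': [-0.018, 0.013, 0.012], 'opening': 0.087}
```

View pics/scene0.png

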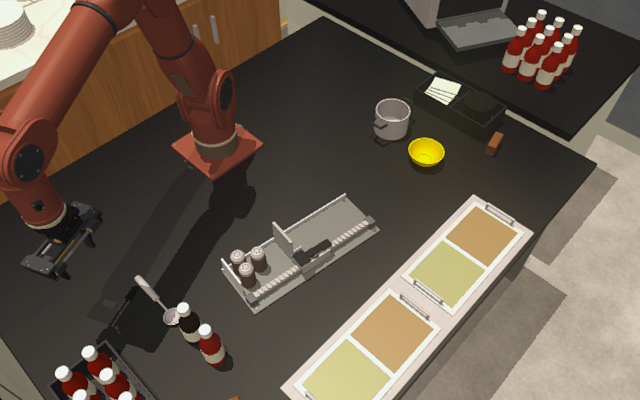

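View pics/side0.png

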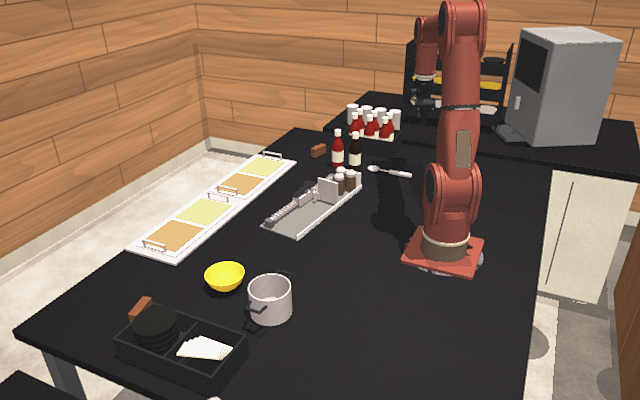

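The scene view shows the tray around (300,250), the shakers near (245,265), the upright plate at (283,237) and the black rocker at about (313,250). I'll get the rail's pose from the depth data.

```bash
python3 - <<'E'
from h import *
im,P=cloud('scene0')
c=im[185:315,210:390]; cv2.imwrite('pics/crop0.png',cv2.resize(c,None,fx=4,fy=4,interpolation=cv2.INTER_CUBIC)[:,:,::-1])
# tray colour points: grey, z~8mm
sub=P[185:315,210:390].reshape(-1,3); col=c.reshape(-1,3).astype(int)
g=(col.min(1)>70)
m=g&(sub[:,2]>-.0)&(sub[:,2]<.03)
print(m.sum(), np.nanmedian(sub[m],0))
rect=cv2.minAreaRect(sub[m][:,:2].astype(np.float32)*1000); print(rect, cv2.boxPoints(rect))
for u,v in [(305,275),(340,260),(283,237),(313,250),(325,240),(300,258),(150,100)]:
    print(u,v,P[v,u].round(3),im[v,u])
E
```

```text
6057 [ 0.53565533 -0.07890462  0.00833846]
((533.854248046875, -113.33682250976562), (483.6281433105469, 440.9083251953125), 48.94379425048828) [[ 208.79408 -150.8864 ]
 [ 541.26794 -440.4746 ]
 [ 858.9144   -75.78725]
 [ 526.44055  213.80096]]
305 275 [ 0.594 -0.161  0.013] [100  97  86]
340 260 [ 0.627 -0.048  0.   ] [74 69 62]
283 237 [ 0.498 -0.15   0.098] [112 104  95]
313 250 [ 0.575 -0.108  0.066] [59 56 53]
325 240 [ 0.572 -0.055  0.056] [49 48 45]
300 258 [ 0.57  -0.155  0.071] [61 55 51]
150 100 [-0.702  0.12  -0.287] [104  66  32]
```

View pics/crop0.png

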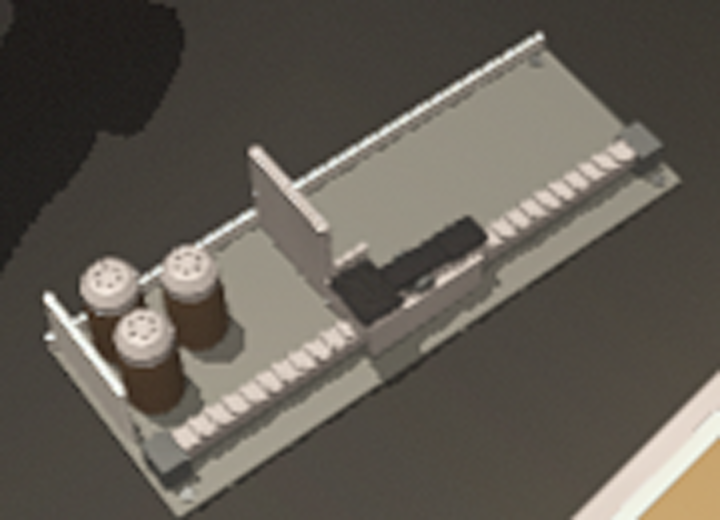

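```bash
python3 - <<'E'
from h import *
q=lambda x,y:(210+(x+.5)/4-.5,185+(y+.5)/4-.5)
A=ray('scene0',*q(681,181),.008);B=ray('scene0',*q(180,516),.008);C=ray('scene0',*q(44,342),.008)
D=ray('scene0',*q(543,36),.022); E=ray('scene0',*q(50,296),.075); F=ray('scene0',*q(124,392),.075)
L0=ray('scene0',*q(45,340),.022)
for n in 'ABCDEF': print(n,eval(n).round(4))
print('len AB',np.linalg.norm(A-B),'BC',np.linalg.norm(B-C))
ex=(A-B)[:2]; print('yaw AB',np.degrees(np.arctan2(ex[1],ex[0])),'CB',np.degrees(np.arctan2(*(C-B)[:2][::-1])),'lip',np.degrees(np.arctan2(*(D-L0)[:2][::-1])))
# depth-based
im,P=cloud('scene0')
hsv=im.astype(int)
m=np.zeros(im.shape[:2],bool); m[185:320,210:390]=True
m&=(P[...,2]>.004)&(P[...,2]<.014)&(im.min(2)>85)
n,l,st,_=cv2.connectedComponentsWithStats(m.astype(np.uint8)); 
pts=P[m][:,:2]; print(m.sum())
r=cv2.minAreaRect((pts*1000).astype(np.float32)); print(r)
# dark rocker pts
m=np.zeros(im.shape[:2],bool); m[230:270,285:335]=True
m&=(im.max(2)<85)&(P[...,2]>.05)
pts=P[m]; print('rocker',m.sum(), cv2.minAreaRect((pts[:,:2]*1000).astype(np.float32)), pts[:,2].min(),pts[:,2].max())
E
```

```text
A [0.6454 0.1122 0.008 ]
B [ 0.5771 -0.3393  0.008 ]
C [ 0.4041 -0.3159  0.008 ]
D [0.4808 0.1364 0.022 ]
E [ 0.4165 -0.3079  0.075 ]
F [ 0.5111 -0.322   0.075 ]
len AB 0.4565982914020951 BC 0.17460090033873968
yaw AB 81.39652607596788 CB 172.30520002453602 lip 81.31050439015777
3987
((544.887451171875, -119.44674682617188), (475.2084655761719, 435.2382507324219), 49.88884353637695)
rocker 376 ((575.9802856445312, -110.65188598632812), (118.51493072509766, 47.236515045166016), 84.16749572753906) 0.05054480643835246 0.07809549385378722
```

```bash
cat >> h.py <<'E'
from scipy.spatial.transform import Rotation as R
def Rt():
    w,x,y,z=env.state()['tcp_rot']; return R.from_quat([x,y,z,w])
def rel(p):
    s=env.state(); r=Rt()
    d=np.array(p)-np.array(s['tcp_pos'])
    xa=r.as_matrix()[:,0]
    print('t',round(float(s['clock']),2),'tcp',np.round(s['tcp_pos'],4),'F',np.round(s['contact_force'],1),'open',round(float(s['opening']),4),'tool',r.inv().apply(d).round(4),'yaw x',np.degrees(np.arctan2(xa[1],xa[0])).round(2),'tilt',np.degrees(np.arccos(-r.as_matrix()[2,2])).round(2))
E
python3 - <<'E'
from h import *
rel([.50,-.12,.36])
c=env.camera_info('wrist'); print(np.array(c['T']).round(3),c['fx'])
T=np.array(c['T']); r=Rt(); print('cam in tool',r.inv().apply(T[:3,3]-env.state()['tcp_pos']).round(3), (r.inv().as_matrix()@T[:3,:3]).round(2))
im,P=cloud('scene0')
th=np.radians(81.6); ex=np.array([np.cos(th),np.sin(th)]); ey=np.array([-ex[1],ex[0]])
m=np.zeros(im.shape[:2],bool); m[185:320,210:390]=True
m&=(P[...,2]>.085)&(P[...,2]<.12)
Q=P[m]; Q=Q[Q[:,1]>-.22]; d=Q[:,:2]-[.527,-.101]
print('plate x',np.percentile(d@ex,[0,10,50,90,100]).round(4),'y',np.percentile(d@ey,[0,5,50,95,100]).round(4),len(Q), Q[:,2].max())
E
```

```text
t 0.1 tcp [ 0.2546 -0.5976  0.2217] F [ 0.1  0.5 -0.1] open 0.0873 tool [ 0.4129 -0.3434 -0.1378] yaw x 23.08 tilt 0.08
[[ 0.392 -0.882 -0.263  0.327]
 [-0.92  -0.376 -0.11  -0.567]
 [-0.002  0.285 -0.959  0.384]
 [ 0.     0.     0.     1.   ]] 312.60090207626223
cam in tool [ 0.078  0.    -0.162] [[-0.   -0.96 -0.28]
 [ 1.    0.   -0.  ]
 [ 0.   -0.28  0.96]]
plate x [-0.1253 -0.054  -0.0514 -0.0463 -0.0444] y [-0.0121 -0.0084  0.0292  0.0753  0.079 ] 151 0.11007667929686415
```

Call:
apply_moves(plan=[{"claw": -1,"xyz": [0,0,-0.05],"angular": [0,0,0]},{"claw": -1,"xyz": [0,0,-0.05],"angular": [0,0,0]},{"claw": -1,"xyz": [0.035,-0.029,-0.02],"angular": [0,0,0]},{"claw": -1,"xyz": [0.038,-0.032,-0.01],"angular": [0,0,0]},{"claw": -1,"xyz": [0.038,-0.032,0],"angular": [0,0,0]},{"claw": -1,"xyz": [0.038,-0.032,0],"angular": [0,0,0]},{"claw": -1,"xyz": [0.038,-0.032,0],"angular": [0,0,0]},{"claw": -1,"xyz": [0.038,-0.032,0],"angular": [0,0,0]},{"claw": -1,"xyz": [0.038,-0.032,0],"angular": [0,0,0]},{"claw": -1,"xyz": [0.038,-0.032,0],"angular": [0,0,0]},{"claw": -1,"xyz": [0.038,-0.032,0],"angular": [0,0,0]},{"claw": -1,"xyz": [0.038,-0.032,0],"angular": [0,0,0]}], squeeze=20)

```text
clock: 1.3
tcp_pos: [0.4756, -0.1569, 0.3521]
tcp_rot: [-0.004, 0.981, 0.193, -0.003]
contact_force: [0.5, -0.7, -0.2]
opening: 0.0028
```

```bash
python3 - <<'E'
from h import *
rel([.52,-.10,.34])
E
```

```text
t 1.3 tcp [ 0.4756 -0.1569  0.3521] F [ 0.5 -0.7 -0.2] open 0.0028 tool [ 0.0627 -0.0357  0.0122] yaw x 22.28 tilt 0.58
```

Call:
apply_moves(plan=[{"claw": -1,"xyz": [0,0,0],"angular": [0,0,-8.5]},{"claw": -1,"xyz": [0,0,0],"angular": [0,0,-8.5]},{"claw": -1,"xyz": [0,0,0],"angular": [0,0,-8.5]},{"claw": -1,"xyz": [0,0,0],"angular": [0,0,-8.5]},{"claw": -1,"xyz": [0,0,0],"angular": [0,0,-8.5]},{"claw": -1,"xyz": [0,0,0],"angular": [0,0,-8.5]},{"claw": -1,"xyz": [0,0,0],"angular": [0,0,-8.3]},{"claw": -1,"xyz": [0.045,-0.02,0],"angular": [0,0,0]},{"claw": -1,"xyz": [0.045,-0.02,0],"angular": [0,0,0]},{"claw": -1,"xyz": [0,0,0],"angular": [0,0,0]}])

```text
clock: 2.3
tcp_pos: [0.4479, -0.0497, 0.3495]
tcp_rot: [-0.009, 0.749, 0.663, -0.001]
contact_force: [-1.0, -0.5, 0.5]
opening: 0.0005
```

```bash
python3 - <<'E'
from h import *
rel([.52,-.10,.34]); print(Rt().as_matrix().round(4).tolist(), env.state()['q'])
im,d,c=snap('wrist','w1')
cv2.imwrite('pics/w1.png',im[:,:,::-1])
E
```

```text
t 2.3 tcp [ 0.4479 -0.0497  0.3495] F [-1.  -0.5  0.5] open 0.0005 tool [-0.0413  0.0778  0.008 ] yaw x 83.02 tilt 1.02
[[0.1214, 0.9925, -0.0138], [0.9926, -0.1213, 0.0113], [0.0095, -0.0151, -0.9998]] [ 0.50812453 -0.08693289 -0.44544849  1.67282439 -0.04777277  1.56180624
 -0.05647338]
```

View pics/w1.png

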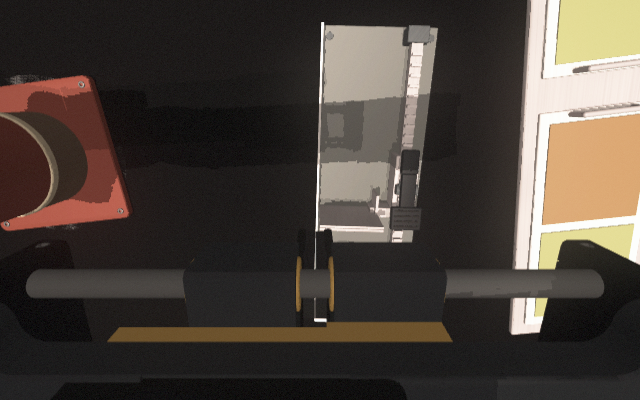

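The wrist view shows the rail from above: end post at (417,33), lock pad at (410,160), ribbed paddle at (405,218), and the upright plate's top edge at row ~229.

```bash
python3 - <<'E'
from h import *
im,P=cloud('w1')
c=im[15:250,300:460]; cv2.imwrite('pics/w1c.png',cv2.resize(c,None,fx=3.4,fy=2.5,interpolation=cv2.INTER_CUBIC)[:,:,::-1] if 0 else cv2.resize(c,None,fx=2.5,fy=2.5,interpolation=cv2.INTER_CUBIC)[:,:,::-1])
for u,v in [(410,160),(405,218),(350,60),(417,33),(350,229)]: print(u,v,P[v,u].round(4))
A=ray('w1',437,28,.008); D=ray('w1',323,24,.022)
print('A',A,'D',D)
# lip line
pts=[]
for v in range(30,220,10):
    row=im[v,310:335].astype(int).sum(1); u=310+row.argmax(); pts.append(ray('w1',u,v,.022)[:2])
pts=np.array(pts); vx,vy,x0,y0=cv2.fitLine((pts*1000).astype(np.float32),cv2.DIST_HUBER,0,.01,.01).ravel(); print('lip yaw',np.degrees(np.arctan2(vy,vx)),x0,y0)
# bar points by depth z .034-.045
m=np.zeros(im.shape[:2],bool); m[40:145,395:430]=True
m&=(P[...,2]>.034)&(P[...,2]<.046); q=P[m][:,:2]
vx,vy,x1,y1=cv2.fitLine((q*1000).astype(np.float32),cv2.DIST_HUBER,0,.01,.01).ravel(); print('bar yaw',np.degrees(np.arctan2(vy,vx)),x1,y1,len(q))
m=np.zeros(im.shape[:2],bool); m[140:240,380:430]=True
m&=(im.max(2)<90)&(P[...,2]>.052); q=P[m]; print('rocker',len(q),cv2.minAreaRect((q[:,:2]*1000).astype(np.float32)),np.percentile(q[:,2],[5,50,95]))
m=np.zeros(im.shape[:2],bool); m[20:100,325:390]=True
print('tray z',np.nanmedian(P[m][:,2]))
E
```

```text
410 160 [ 0.5804 -0.0637  0.0627]
405 218 [ 0.5678 -0.149   0.0697]
350 60 [0.5127 0.0865 0.0067]
417 33 [0.6041 0.106  0.0352]
350 229 [ 0.4827 -0.143   0.1039]
A [0.6411475  0.11354167 0.008     ] D [0.47765907 0.13614605 0.022     ]
lip yaw 81.571754 456.66837 3.793823
bar yaw 81.20758 594.40497 30.060364 656
rocker 1681 ((573.3385620117188, -107.79443359375), (118.12600708007812, 45.938262939453125), 82.76847076416016) [0.06090358 0.06836037 0.07353261]
tray z 0.007582919290214929
```

View pics/w1c.png

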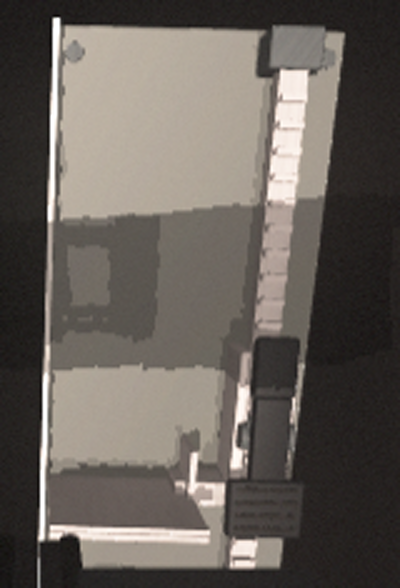

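```bash
cat >> h.py <<'E'
th=np.radians(81.5); EX=np.array([np.cos(th),np.sin(th),0]); EY=np.array([-EX[1],EX[0],0])
PV=np.array([.5747,-.1092,0])
def rp(x,y,z): return PV+EX*x+EY*y+[0,0,z]
def go(p):
    rel(p); Rd=np.column_stack([EX,np.cross([0,0,-1],EX),[0,0,-1]])
    print('rot fix deg',(Rt().inv()*R.from_matrix(Rd)).as_rotvec(degrees=True).round(2))
    d=env.state()['tcp_pos']-PV; print('rail-rel',(d@EX).round(4),(d@EY).round(4))
E
python3 - <<'E'
from h import *
go(rp(-.042,0,.11))
E
```

```text
t 2.35 tcp [ 0.4484 -0.0527  0.3492] F [-0.4 -0.4 -0. ] open 0.0003 tool [-0.0843  0.135   0.2365] yaw x 82.86 tilt 1.0
rot fix deg [-0.87 -0.48  1.36]
rail-rel 0.0372 0.1333
```

Call:
apply_moves(plan=[{"claw": -1,"xyz": [0,0,0],"angular": [-0.9,-0.5,1.4]},{"claw": -1,"xyz": [-0.028,0.045,0],"angular": [0,0,0]},{"claw": -1,"xyz": [-0.028,0.045,0],"angular": [0,0,0]},{"claw": -1,"xyz": [-0.028,0.045,0],"angular": [0,0,0]},{"claw": -1,"xyz": [0,0,0],"angular": [0,0,0]},{"claw": -1,"xyz": [0,0,0.045],"angular": [0,0,0]},{"claw": -1,"xyz": [0,0,0.045],"angular": [0,0,0]},{"claw": -1,"xyz": [0,0,0.045],"angular": [0,0,0]},{"claw": -1,"xyz": [0,0,0],"angular": [0,0,0]}])

```text
clock: 3.25
tcp_pos: [0.5668, -0.1659, 0.2071]
tcp_rot: [0.004, 0.765, 0.644, -0.001]
contact_force: [-1.2, 0.3, 0.2]
opening: 0.0003
```

```bash
python3 - <<'E'
from h import *
go(rp(-.042,0,.10))
E
```

```text
t 3.25 tcp [ 0.5668 -0.1659  0.2071] F [-1.2  0.3  0.2] open 0.0003 tool [ 0.016  -0.0014  0.107 ] yaw x 80.13 tilt 0.45
rot fix deg [ 0.22  0.4  -1.37]
rail-rel -0.0572 -0.0006
```

Call:
apply_moves(plan=[{"claw": -1,"xyz": [0.008,0,0.03],"angular": [0.2,0.4,-1.2]},{"claw": -1,"xyz": [0.006,0,0.03],"angular": [0,0,0]},{"claw": -1,"xyz": [0,0,0.03],"angular": [0,0,0]},{"claw": -1,"xyz": [0,0,0],"angular": [0,0,0]},{"claw": -1,"xyz": [0,0,0],"angular": [0,0,0]}])

```text
clock: 3.75
tcp_pos: [0.5736, -0.1568, 0.1247]
tcp_rot: [0.005, 0.761, 0.649, 0.002]
contact_force: [0.6, 0.2, 0.9]
opening: 0.0005
```

```bash
python3 - <<'E'
from h import *
go(rp(-.042,0,.075))
E
```

```text
t 3.75 tcp [ 0.5736 -0.1568  0.1247] F [0.6 0.2 0.9] open 0.0005 tool [ 0.0053 -0.0065  0.0496] yaw x 80.88 tilt 0.59
rot fix deg [ 0.57  0.15 -0.62]
rail-rel -0.0472 -0.0059
```

Call:
apply_moves(plan=[{"claw": -1,"xyz": [0.005,-0.006,0.015],"angular": [0.6,0.2,-0.6]},{"claw": -1,"xyz": [0,0,0.015],"angular": [0,0,0]},{"claw": -1,"xyz": [0,0,0],"angular": [0,0,0]},{"claw": -1,"xyz": [0,0,0],"angular": [0,0,0]}])

```text
clock: 4.15
tcp_pos: [0.5712, -0.1518, 0.0981]
tcp_rot: [0.002, 0.758, 0.652, 0.002]
contact_force: [-0.5, -0.2, 1.2]
opening: 0.0003
```

```bash
python3 - <<'E'
from h import *
go(rp(-.042,0,.062))
snap('scene','s1'); snap('wrist','w2')
im=cv2.imread('pics/s1.png')[195:305,220:370]; cv2.imwrite('pics/s1c.png',cv2.resize(im,None,fx=5,fy=5,interpolation=cv2.INTER_CUBIC))
E
```

```text
t 4.15 tcp [ 0.5712 -0.1518  0.0981] F [-0.5 -0.2  1.2] open 0.0003 tool [ 0.0007 -0.0031  0.0361] yaw x 81.45 tilt 0.34
rot fix deg [ 0.34  0.02 -0.05]
rail-rel -0.0427 -0.0029
```

View pics/s1c.png

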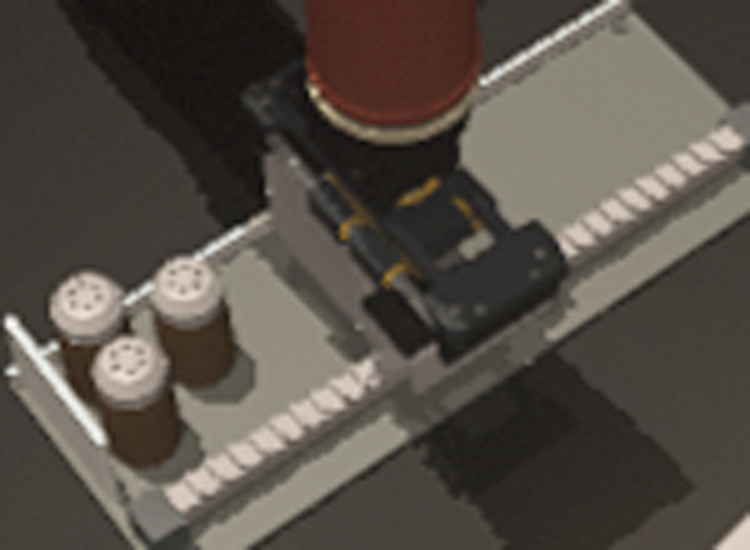

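View pics/w2.png

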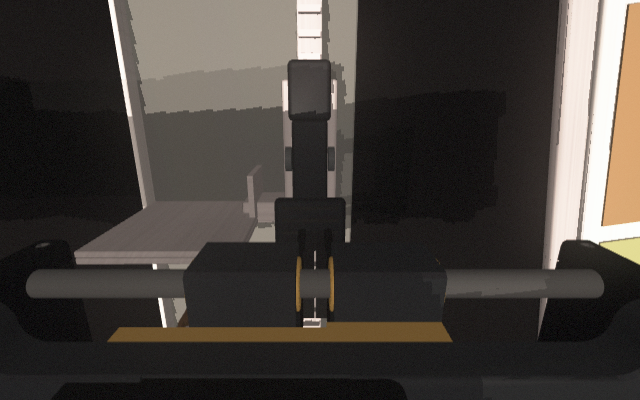

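```bash
python3 - <<'E'
from h import *
for u,v,h in [(310,198,.073),(276,215,.073),(345,215,.073),(310,61,.062),(290,100,.063),(331,100,.063)]:
    d=ray('w2',u,v,h)-PV; print(u,v,(d@EX).round(4),(d@EY).round(4))
go(rp(-.042,0,.062))
E
```

```text
310 198 -0.0216 -0.0001
276 215 -0.0329 0.0215
345 215 -0.033 -0.0223
310 61 0.0588 -0.0005
290 100 0.037 0.0117
331 100 0.037 -0.013
t 4.25 tcp [ 0.5712 -0.152   0.0982] F [-0.5  0.5 -0.3] open 0.0007 tool [ 0.0008 -0.003   0.0361] yaw x 81.44 tilt 0.34
rot fix deg [ 0.34  0.02 -0.06]
rail-rel -0.0428 -0.0028
```

Call:
apply_moves(plan=[{"claw": -1,"xyz": [0,-0.003,0.01],"angular": [0.3,0,0]},{"claw": -1,"xyz": [0,0,0.008],"angular": [0,0,0]},{"claw": -1,"xyz": [0,0,0.005],"angular": [0,0,0]},{"claw": -1,"xyz": [0,0,0.003],"angular": [0,0,0]},{"claw": -1,"xyz": [0,0,0],"angular": [0,0,0]}])

```text
clock: 4.75
tcp_pos: [0.5686, -0.1526, 0.0708]
tcp_rot: [0.001, 0.758, 0.652, 0.0]
contact_force: [-0.4, 0.3, -0.1]
opening: 0.0007
```

```bash
python3 - <<'E'
from h import *
go(rp(-.042,0,.062))
E
```

```text
t 4.75 tcp [ 0.5686 -0.1526  0.0708] F [-0.4  0.3 -0.1] open 0.0007 tool [ 0.0018 -0.0004  0.0088] yaw x 81.39 tilt 0.14
rot fix deg [ 0.11  0.09 -0.11]
rail-rel -0.0438 -0.0004
```

Call:
apply_moves(plan=[{"claw": -1,"xyz": [0,0,0.003],"angular": [0,0,0]},{"claw": -1,"xyz": [0,0,0.003],"angular": [0,0,0]},{"claw": -1,"xyz": [0,0,0.003],"angular": [0,0,0]}])

```text
clock: 5.05
tcp_pos: [0.569, -0.154, 0.0631]
tcp_rot: [0.002, 0.759, 0.652, -0.0]
contact_force: [-8.6, 0.4, 24.5]
opening: 0.0006
```

Call:
apply_moves(plan=[{"claw": -1,"xyz": [0,0,0.003],"angular": [0,0,0]},{"claw": -1,"xyz": [0,0,0.003],"angular": [0,0,0]}])

```text
clock: 5.25
tcp_pos: [0.5693, -0.1541, 0.0625]
tcp_rot: [0.003, 0.759, 0.651, -0.001]
contact_force: [-16.8, 2.9, 38.2]
opening: 0.0001
```

Call:
apply_moves(plan=[{"claw": -1,"xyz": [0,0,-0.005],"angular": [0,0,0]},{"claw": -1,"xyz": [0,0,-0.02],"angular": [0,0,0]},{"claw": -1,"xyz": [0,0,-0.04],"angular": [0,0,0]},{"claw": -1,"xyz": [0,0,-0.04],"angular": [0,0,0]},{"claw": -1,"xyz": [0,0,0],"angular": [0,0,0]}])

```text
clock: 5.75
tcp_pos: [0.5684, -0.1515, 0.1709]
tcp_rot: [0.002, 0.758, 0.652, -0.0]
contact_force: [0.3, 0.2, -0.6]
opening: 0.0002
```

```bash
python3 - <<'E'
from h import *
snap('wrist','w3'); im,P=cloud('w3')
go(rp(-.085,.084,.16))
for lo,hi in ((-.055,-.028),(.028,.055)):
    D=P-PV; x=D@EX; y=D@EY
    m=(x>lo)&(x<hi)&(abs(y)<.008)&(im.max(2)<100)&(P[...,2]>.04)&(P[...,2]<.1); print(lo,m.sum(),np.percentile(P[m][:,2],[10,50,90]) if m.sum() else '')
E
```

```text
t 5.8 tcp [ 0.5672 -0.1514  0.1683] F [-0.6 -0.3 -0.1] open 0.0005 tool [-0.0423 -0.0827  0.0085] yaw x 81.39 tilt 0.17
rot fix deg [-0.07  0.15 -0.11]
rail-rel -0.0428 0.0012
-0.055 502 [0.06124355 0.06285303 0.06428437]
0.028 749 [0.07135787 0.07291921 0.07450917]
```

View pics/w3.png

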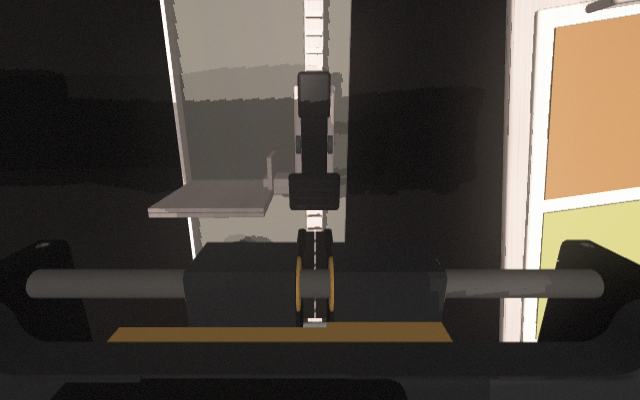

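Released: the paddle's at 63 mm and the lock pad at 73 mm. The plate's top edge lies at rows 208–216, columns 149–268.

```bash
python3 - <<'E'
from h import *
for u,v in [(149,216),(266,216),(149,209),(268,209)]:
    d=ray('w3',u,v,.105)-PV; print(u,v,(d@EX).round(4),(d@EY).round(4))
# shakers from initial scene cloud: cap tops
im,P=cloud('scene0'); D=P-PV; x=D@EX;y=D@EY
m=(P[...,2]>.078)&(P[...,2]<.095)&(x>-.21)&(x<-.07)&(y>0)&(y<.14)
print(m.sum(), x[m].max(), np.histogram(x[m],bins=10))
lab=cv2.connectedComponentsWithStats(m.astype(np.uint8))
for i in range(1,lab[0]):
    k=lab[1]==i
    if k.sum()>15: print(k.sum(),x[k].min(),x[k].max(),y[k].min(),y[k].max())
E
```

```text
149 216 -0.0485 0.128
266 216 -0.0488 0.0374
149 209 -0.0428 0.1271
268 209 -0.043 0.0356
377 -0.11723850944033931 (array([58, 72, 63, 51, 12,  7, 31, 36, 28, 19]), array([-0.20851078, -0.19938355, -0.19025632, -0.1811291 , -0.17200187,
       -0.16287464, -0.15374742, -0.14462019, -0.13549296, -0.12636574,
       -0.11723851]))
121 -0.15544193154860242 -0.11723850944033931 0.05827312752222292 0.09689809649384
125 -0.2049347435342153 -0.1662946404101952 0.08236549616271151 0.1205728802692168
131 -0.20851077683634262 -0.17019082366958993 0.03383506389207308 0.07307167057454504
```

Call:
apply_moves(plan=[{"claw": -1,"xyz": [-0.018,-0.04,0],"angular": [0,0,0]},{"claw": -1,"xyz": [-0.018,-0.042,0],"angular": [0,0,0]},{"claw": -1,"xyz": [0,0,0],"angular": [0,0,0]},{"claw": -1,"xyz": [0,0,0],"angular": [0,0,0]}])

```text
clock: 6.2
tcp_pos: [0.476, -0.1736, 0.1626]
tcp_rot: [-0.003, 0.758, 0.653, -0.002]
contact_force: [1.1, 0.7, 0.6]
opening: 0.0006
```

```bash
python3 - <<'E'
from h import *
go(rp(-.081,.084,.13))
E
```

```text
t 6.2 tcp [ 0.476  -0.1736  0.1626] F [1.1 0.7 0.6] open 0.0006 tool [-0.0027  0.0043  0.0325] yaw x 81.47 tilt 0.44
rot fix deg [-0.44 -0.03 -0.03]
rail-rel -0.0783 0.0881
```

Call:
apply_moves(plan=[{"claw": -1,"xyz": [-0.003,0.004,0.015],"angular": [-0.4,0,0]},{"claw": -1,"xyz": [0,0,0.015],"angular": [0,0,0]},{"claw": -1,"xyz": [0,0,0],"angular": [0,0,0]},{"claw": -1,"xyz": [0,0,0],"angular": [0,0,0]}])

```text
clock: 6.6
tcp_pos: [0.4808, -0.1756, 0.1296]
tcp_rot: [-0.002, 0.757, 0.653, 0.0]
contact_force: [0.2, -0.5, 0.9]
opening: -0.0
```

```bash
python3 - <<'E'
from h import *
go(rp(-.081,.084,.07))
E
```

```text
t 6.6 tcp [ 0.4808 -0.1756  0.1296] F [ 0.2 -0.5  0.9] open -0.0 tool [-0.0016 -0.0008  0.0596] yaw x 81.59 tilt 0.19
rot fix deg [-0.13 -0.14  0.09]
rail-rel -0.0795 0.083
```

Call:
apply_moves(plan=[{"claw": -1,"xyz": [-0.001,0,0.015],"angular": [0,0,0]},{"claw": -1,"xyz": [0,0,0.015],"angular": [0,0,0]},{"claw": -1,"xyz": [0,0,0.015],"angular": [0,0,0]},{"claw": -1,"xyz": [0,0,0.01],"angular": [0,0,0]},{"claw": -1,"xyz": [0,0,0],"angular": [0,0,0]}])

```text
clock: 7.1
tcp_pos: [0.4844, -0.1753, 0.0752]
tcp_rot: [-0.0, 0.756, 0.654, 0.002]
contact_force: [0.1, 0.2, -0.2]
opening: 0.0001
```

```bash
python3 - <<'E'
from h import *
go(rp(-.06,.084,.07))
snap('scene','s2')
im=cv2.imread('pics/s2.png')[195:305,220:370]; cv2.imwrite('pics/s2c.png',cv2.resize(im,None,fx=5,fy=5,interpolation=cv2.INTER_CUBIC))
E
```

```text
t 7.1 tcp [ 0.4844 -0.1753  0.0752] F [ 0.1  0.2 -0.2] open 0.0001 tool [ 0.0187 -0.0044  0.0052] yaw x 81.74 tilt 0.19
rot fix deg [ 0.07 -0.17  0.24]
rail-rel -0.0787 0.0795
```

View pics/s2c.png

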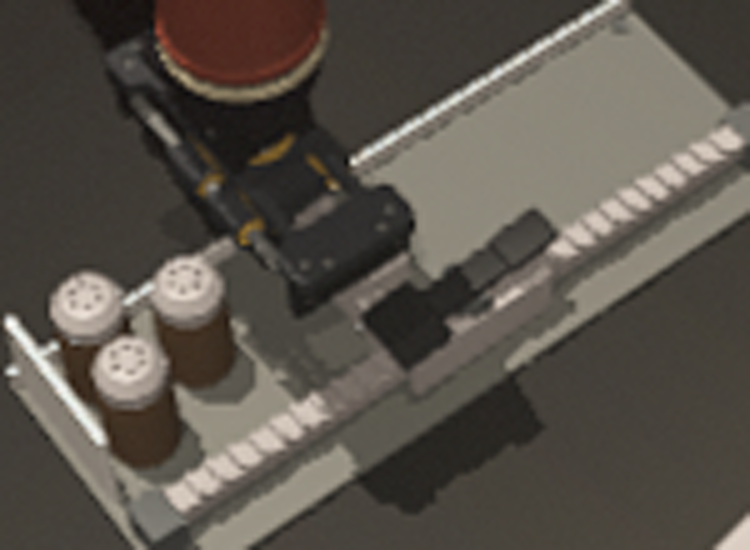

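Call:
apply_moves(plan=[{"claw": -1,"xyz": [0.003,-0.004,0.004],"angular": [0,0,0]},{"claw": -1,"xyz": [0.006,0,0],"angular": [0,0,0]},{"claw": -1,"xyz": [0.006,0,0],"angular": [0,0,0]},{"claw": -1,"xyz": [0.006,0,0],"angular": [0,0,0]},{"claw": -1,"xyz": [0.006,0,0],"angular": [0,0,0]},{"claw": -1,"xyz": [0.006,0,0],"angular": [0,0,0]}])

```text
clock: 7.75
tcp_pos: [0.4866, -0.1418, 0.074]
tcp_rot: [0.002, 0.757, 0.654, 0.002]
contact_force: [0.4, -3.3, -1.6]
opening: 0.0005
```

```bash
python3 - <<'E'
from h import *
go(rp(.066,.084,.07))
E
```

```text
t 7.75 tcp [ 0.4866 -0.1418  0.074 ] F [ 0.4 -3.3 -1.6] open 0.0005 tool [ 0.1113 -0.0014  0.004 ] yaw x 81.64 tilt 0.31
rot fix deg [0.31 0.   0.14]
rail-rel -0.0453 0.0824
```

Call:
apply_moves(plan=[{"claw": -1,"xyz": [0.008,0,0.002],"angular": [0.2,0,0.1]},{"claw": -1,"xyz": [0.009,0,0],"angular": [0,0,0]},{"claw": -1,"xyz": [0.009,0,0],"angular": [0,0,0]},{"claw": -1,"xyz": [0.009,0,0],"angular": [0,0,0]},{"claw": -1,"xyz": [0.009,0,0],"angular": [0,0,0]},{"claw": -1,"xyz": [0.009,0,0],"angular": [0,0,0]}])

```text
clock: 8.35
tcp_pos: [0.4952, -0.0856, 0.0723]
tcp_rot: [0.001, 0.758, 0.653, 0.0]
contact_force: [0.7, -4.0, 0.0]
opening: 0.0007
```

```bash
python3 - <<'E'
from h import *
go(rp(.066,.084,.07))
E
```

```text
t 8.35 tcp [ 0.4952 -0.0856  0.0723] F [ 0.7 -4.   0. ] open 0.0007 tool [ 0.0544 -0.0019  0.0022] yaw x 81.49 tilt 0.14
rot fix deg [ 0.12  0.07 -0.01]
rail-rel 0.0116 0.0822
```

Call:
apply_moves(plan=[{"claw": -1,"xyz": [0.008,0,0],"angular": [0,0,0]},{"claw": -1,"xyz": [0.008,0,0],"angular": [0,0,0]},{"claw": -1,"xyz": [0.008,0,0],"angular": [0,0,0]},{"claw": -1,"xyz": [0.007,0,0],"angular": [0,0,0]},{"claw": -1,"xyz": [0.005,0,0],"angular": [0,0,0]},{"claw": -1,"xyz": [0.003,0,0],"angular": [0,0,0]}])

```text
clock: 8.95
tcp_pos: [0.5016, -0.0422, 0.0723]
tcp_rot: [0.001, 0.757, 0.653, 0.0]
contact_force: [-0.0, -3.6, -0.2]
opening: 0.0003
```

```bash
python3 - <<'E'
from h import *
go(rp(.066,.084,.07))
E
```

```text
t 8.95 tcp [ 0.5016 -0.0422  0.0723] F [-0.  -3.6 -0.2] open 0.0003 tool [ 0.0105 -0.0018  0.0023] yaw x 81.58 tilt 0.14
rot fix deg [0.13 0.04 0.08]
rail-rel 0.0555 0.0822
```

Call:
apply_moves(plan=[{"claw": -1,"xyz": [0.004,0,0],"angular": [0,0,0]},{"claw": -1,"xyz": [0.004,0,0],"angular": [0,0,0]},{"claw": -1,"xyz": [0.003,0,0],"angular": [0,0,0]},{"claw": -1,"xyz": [0.003,0,0],"angular": [0,0,0]}])

```text
clock: 9.35
tcp_pos: [0.5032, -0.0312, 0.0723]
tcp_rot: [0.002, 0.758, 0.652, -0.002]
contact_force: [-3.8, -20.1, 5.6]
opening: 0.0004
```

Call:
apply_moves(plan=[{"claw": -1,"xyz": [0.003,0,0],"angular": [0,0,0]},{"claw": -1,"xyz": [0.003,0,0],"angular": [0,0,0]}])

```text
clock: 9.55
tcp_pos: [0.5031, -0.0315, 0.0724]
tcp_rot: [0.004, 0.76, 0.65, -0.005]
contact_force: [-2.3, -13.4, 4.0]
opening: 0.0004
```

```bash
python3 - <<'E'
from h import *
go(rp(.066,.084,.07))
E
```

```text
t 9.55 tcp [ 0.5031 -0.0315  0.0724] F [ -2.3 -13.4   4. ] open 0.0004 tool [-0.0002 -0.0017  0.0024] yaw x 81.14 tilt 0.73
rot fix deg [ 0.03  0.73 -0.36]
rail-rel 0.0663 0.0823
```

The jaw stopped hard at the predicted place, 0.066. I'll back off and lift.

Call:
apply_moves(plan=[{"claw": -1,"xyz": [-0.008,0,0],"angular": [0,0.7,-0.3]},{"claw": -1,"xyz": [-0.012,0,0],"angular": [0,0,0]},{"claw": -1,"xyz": [0,0,-0.02],"angular": [0,0,0]},{"claw": -1,"xyz": [0,0,-0.04],"angular": [0,0,0]},{"claw": -1,"xyz": [0,0,-0.04],"angular": [0,0,0]},{"claw": -1,"xyz": [0,0,0],"angular": [0,0,0]}])

```text
clock: 10.15
tcp_pos: [0.4986, -0.0506, 0.1747]
tcp_rot: [-0.002, 0.758, 0.652, -0.0]
contact_force: [-0.1, 0.2, -0.3]
opening: 0.0004
```

```bash
python3 - <<'E'
from h import *
go(rp(.168,0,.17))
snap('wrist','w4')
E
```

```text
t 10.15 tcp [ 0.4986 -0.0506  0.1747] F [-0.1  0.2 -0.3] open 0.0004 tool [0.1213 0.0838 0.0047] yaw x 81.45 tilt 0.27
rot fix deg [-0.21 -0.16 -0.05]
rail-rel 0.0467 0.0839
```

View pics/w4.png

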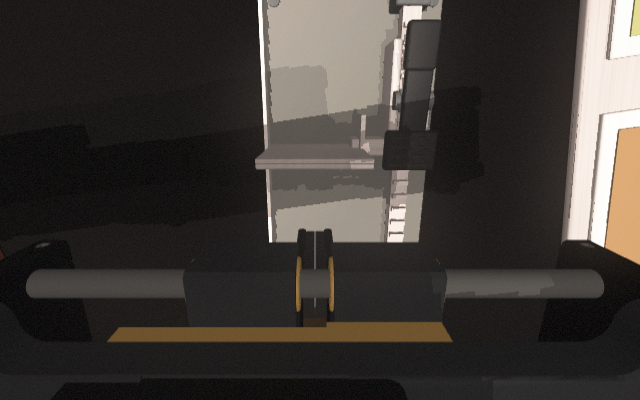

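```bash
python3 - <<'E'
from h import *
for u,v,h in [(424,21,.075),(422,67,.073),(406,45,.073),(438,45,.073),(384,150,.063),(437,150,.063),(410,169,.063),(410,131,.063),(320,168,.105)]:
    d=ray('w4',u,v,h)-PV; print(u,v,(d@EX).round(4),(d@EY).round(4))
im,P=cloud('w4')
for u,v in [(422,45),(410,150),(315,165)]:
    d=P[v,u]-PV; print((d@EX).round(4),(d@EY).round(4),P[v,u][2])
E
```

```text
424 21 0.1839 0.0021
422 67 0.1521 -0.0001
406 45 0.1679 0.0137
438 45 0.1678 -0.0109
384 150 0.0857 0.0235
437 150 0.0857 -0.0227
410 169 0.0688 -0.0006
410 131 0.102 0.0022
320 168 0.0781 0.08
0.1679 0.0012 0.07235548349412829
0.0856 0.0006 0.0622466455676432
0.0801 0.0838 0.10376512612051753
```

The lock pad's centre is at 0.168, 0.001 relative to the starting pivot, at 72 mm height. That's fully home and still released.

Call:
apply_moves(plan=[{"claw": -1,"xyz": [0.03,0.021,0],"angular": [0,0,0]},{"claw": -1,"xyz": [0.03,0.021,0],"angular": [0,0,0]},{"claw": -1,"xyz": [0.03,0.021,0],"angular": [0,0,0]},{"claw": -1,"xyz": [0.025,0.018,0],"angular": [0,0,0]},{"claw": -1,"xyz": [0,0,0],"angular": [0,0,0]},{"claw": -1,"xyz": [0,0,0],"angular": [0,0,0]}])

```text
clock: 10.8
tcp_pos: [0.5948, 0.054, 0.1648]
tcp_rot: [-0.006, 0.759, 0.651, -0.004]
contact_force: [-0.5, -0.9, -0.2]
opening: 0.0007
```

```bash
python3 - <<'E'
from h import *
go(rp(.167,0.001,.1))
E
```

```text
t 10.8 tcp [0.5948 0.054  0.1648] F [-0.5 -0.9 -0.2] open 0.0007 tool [0.0024 0.0042 0.0647] yaw x 81.26 tilt 0.84
rot fix deg [-0.83 -0.14 -0.24]
rail-rel 0.1644 0.0042
```

Call:
apply_moves(plan=[{"claw": -1,"xyz": [0.002,0.003,0.02],"angular": [-0.8,-0.1,-0.2]},{"claw": -1,"xyz": [0,0,0.02],"angular": [0,0,0]},{"claw": -1,"xyz": [0,0,0.015],"angular": [0,0,0]},{"claw": -1,"xyz": [0,0,0],"angular": [0,0,0]},{"claw": -1,"xyz": [0,0,0],"angular": [0,0,0]}])

```text
clock: 11.3
tcp_pos: [0.5949, 0.0523, 0.1056]
tcp_rot: [-0.001, 0.759, 0.651, -0.002]
contact_force: [0.4, 0.4, 0.4]
opening: 0.0005
```

```bash
python3 - <<'E'
from h import *
go(rp(.167,0.001,.0625))
E
```

```text
t 11.3 tcp [0.5949 0.0523 0.1056] F [0.4 0.4 0.4] open 0.0005 tool [0.0043 0.0031 0.0431] yaw x 81.31 tilt 0.22
rot fix deg [-0.21  0.07 -0.2 ]
rail-rel 0.1627 0.0039
```

Call:
apply_moves(plan=[{"claw": -1,"xyz": [0.004,0.003,0.01],"angular": [0,0,0]},{"claw": -1,"xyz": [0,0,0.008],"angular": [0,0,0]},{"claw": -1,"xyz": [0,0,0.004],"angular": [0,0,0]},{"claw": -1,"xyz": [0,0,0.002],"angular": [0,0,0]},{"claw": -1,"xyz": [0,0,0],"angular": [0,0,0]}])

```text
clock: 11.8
tcp_pos: [0.5997, 0.0557, 0.0814]
tcp_rot: [-0.0, 0.759, 0.651, -0.001]
contact_force: [-0.9, 1.0, 0.4]
opening: 0.0003
```

```bash
python3 - <<'E'
from h import *
go(rp(.167,0.001,.0625))
E
```

```text
t 11.8 tcp [0.5997 0.0557 0.0814] F [-0.9  1.   0.4] open 0.0003 tool [ 0.0002 -0.0013  0.0189] yaw x 81.25 tilt 0.08
rot fix deg [-0.06  0.05 -0.25]
rail-rel 0.1668 -0.0004
```

Call:
apply_moves(plan=[{"claw": -1,"xyz": [0,0,0.005],"angular": [0,0,0]},{"claw": -1,"xyz": [0,0,0.003],"angular": [0,0,0]},{"claw": -1,"xyz": [0,0,0.003],"angular": [0,0,0]},{"claw": -1,"xyz": [0,0,0.003],"angular": [0,0,0]}])

```text
clock: 12.2
tcp_pos: [0.6005, 0.0574, 0.0682]
tcp_rot: [0.0, 0.759, 0.651, 0.001]
contact_force: [-2.7, 2.1, 6.9]
opening: 0.0003
```

Call:
apply_moves(plan=[{"claw": -1,"xyz": [0,0,0.003],"angular": [0,0,0]},{"claw": -1,"xyz": [0,0,0.003],"angular": [0,0,0]}])

```text
clock: 12.4
tcp_pos: [0.601, 0.0583, 0.0635]
tcp_rot: [0.0, 0.758, 0.652, 0.001]
contact_force: [-9.8, -1.5, 30.2]
opening: 0.0004
```

Call:
apply_moves(plan=[{"claw": -1,"xyz": [0,0,0.003],"angular": [0,0,0]},{"claw": -1,"xyz": [0,0,0.003],"angular": [0,0,0]}])

```text
clock: 12.6
tcp_pos: [0.6012, 0.0583, 0.0631]
tcp_rot: [0.002, 0.759, 0.652, 0.001]
contact_force: [-17.3, -2.4, 36.2]
opening: 0.0003
```

Call:
apply_moves(plan=[{"claw": -1,"xyz": [0,0,-0.005],"angular": [0,0,0]},{"claw": -1,"xyz": [0,0,-0.02],"angular": [0,0,0]},{"claw": -1,"xyz": [0,0,-0.04],"angular": [0,0,0]},{"claw": -1,"xyz": [0,0,-0.045],"angular": [0,0,0]},{"claw": -1,"xyz": [-0.04,-0.04,0],"angular": [0,0,0]},{"claw": -1,"xyz": [-0.04,-0.04,0],"angular": [0,0,0]},{"claw": -1,"xyz": [-0.04,-0.02,0],"angular": [0,0,0]},{"claw": -1,"xyz": [0,0,0],"angular": [0,0,0]},{"claw": -1,"xyz": [0,0,0],"angular": [0,0,0]}])

```text
clock: 13.5
tcp_pos: [0.4876, -0.0457, 0.1773]
tcp_rot: [0.004, 0.759, 0.651, 0.001]
contact_force: [-0.4, 0.5, 0.4]
opening: 0.0006
```

```bash
python3 - <<'E'
from h import *
snap('wrist','w5'); im,P=cloud('w5')
go(rp(.168,0,.17))
D=P-PV; x=D@EX; y=D@EY
for lo,hi in ((.071,.098),(.155,.181)):
    m=(x>lo)&(x<hi)&(abs(y)<.01)&(im.max(2)<100)&(P[...,2]>.04)&(P[...,2]<.1); print(lo,m.sum(),np.percentile(P[m][:,2],[10,50,90]) if m.sum() else '')
m=(x>.06)&(x<.2)&(abs(y)<.03)&(im.max(2)<100)&(P[...,2]>.055)&(P[...,2]<.1); print('rocker x',np.percentile(x[m],[0,.5,99.5,100]))
snap('scene','s5')
E
```

```text
t 13.55 tcp [ 0.4876 -0.046   0.1771] F [-0.4 -0.8  0.3] open 0.0004 tool [0.1188 0.095  0.0073] yaw x 81.28 tilt 0.49
rot fix deg [ 0.43  0.24 -0.22]
rail-rel 0.0496 0.0955
0.071 745 [0.07155934 0.07316509 0.07479025]
0.155 838 [0.06129347 0.06279226 0.0642931 ]
rocker x [0.06921505 0.06971048 0.18619466 0.18667293]
```

View pics/w5.png

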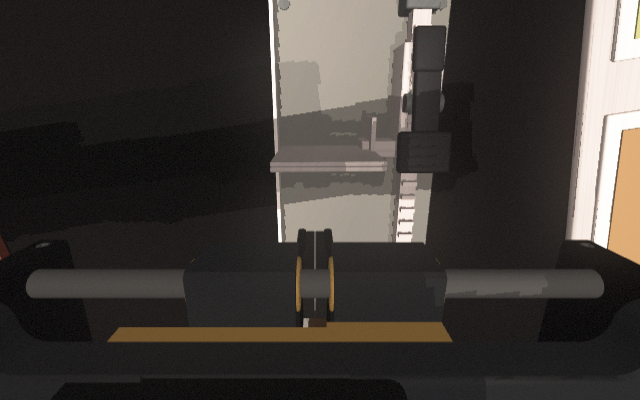

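View pics/s5.png

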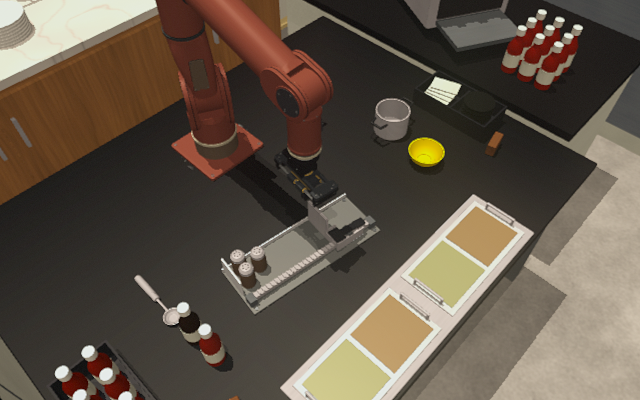

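```bash
python3 - <<'E'
from h import *
def rng(f,a,b,zlo=.055):
    im,P=cloud(f); D=P-PV; x=D@EX; y=D@EY
    m=(x>a)&(x<b)&(abs(y)<.03)&(im.max(2)<100)&(P[...,2]>zlo)&(P[...,2]<.1); pl=(x>a)&(x<b)&(y>.045)&(y<.125)&(P[...,2]>.098)&(P[...,2]<.112)
    print(f,np.percentile(x[m],[.5,99.5]).round(4),'plate',np.percentile(x[pl],[2,50,98]).round(4))
rng('w3',-.08,.08);rng('w4',.055,.2);rng('w5',.055,.2)
a=cv2.imread('pics/scene0.png');b=cv2.imread('pics/s5.png')
d=cv2.absdiff(a,b).max(2)
for n,(u0,v0,u1,v1) in dict(shakers=(225,245,272,290),sauce=(172,300,228,370),spoon=(130,272,180,328),bowl=(405,135,447,168),pot=(370,97,415,140)).items(): print(n,(d[v0:v1,u0:u1]>40).sum())
E
```

```text
w3 [-0.0587  0.058 ] plate [-0.0489 -0.0443 -0.0414]
w4 [0.0681 0.1845] plate [0.0779 0.082  0.0856]
w5 [0.0697 0.1862] plate [0.0778 0.0823 0.0857]
shakers 0
sauce 23
spoon 206
bowl 0
pot 0
```

```bash
python3 - <<'E'
from h import *
a=cv2.imread('pics/scene0.png');b=cv2.imread('pics/s5.png')
for n,(u0,v0,u1,v1) in dict(sauce=(172,300,228,370),spoon=(130,272,180,328)).items():
    for i in (a,b):
        m=i[v0:v1,u0:u1].min(2)>110; ys,xs=np.nonzero(m); print(n,m.sum(),xs.mean()+u0,ys.mean()+v0,xs.min(),xs.max(),ys.min(),ys.max())
cv2.imwrite('pics/cmp.png',cv2.resize(np.hstack([a[265:375,120:235],b[265:375,120:235]]),None,fx=3,fy=3))
E
```

```text
sauce 644 193.26086956521738 328.6226708074534 0 47 2 62
sauce 547 191.37111517367458 325.7221206581353 0 44 2 62
spoon 456 160.24561403508773 302.4188596491228 4 49 3 52
spoon 511 160.3463796477495 302.92172211350294 4 49 3 52
```

View pics/cmp.png

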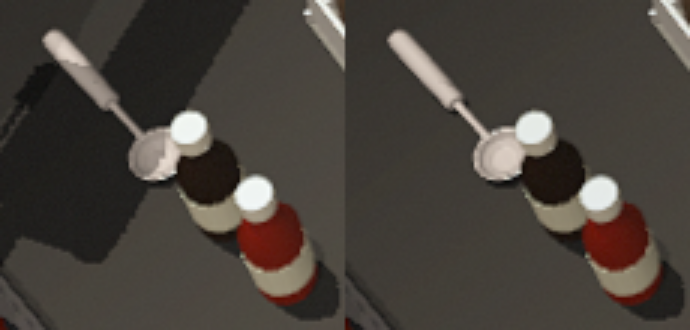

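The spoon and bottles are unmoved; only the arm's shadow changed between the two pictures. I'm handing the job in.

```bash
python3 - <<'E'
from rig import env
print(env.sign_off())
E
```

```text
the job is handed in; nothing more can be done
None
```

The jaw is fully home and the ratchet is locked again. I worked in the order asked, with the closed fingertips only, and handed in at about 13.6 s on the clock.

1. **Release:** I pressed the broad paddle down to its stop, with the force rising to about 42 N in all. The depth picture then showed the paddle at 63 mm and the narrow pad at 73 mm.
2. **Push:** I pushed the plate's face along the bar at 3 to 4 N until it hit the hard stop (about 21 N). Measured from before to after, the plate travelled about 127 mm against the nominal 126, which is within the 2 mm calibration.
3. **Lock:** I pressed the narrow pad down to its stop, about 40 N in all. The last picture shows the paddle up at 73 mm and the pad down at 63 mm, with the plate still at its home position.

In the before and after pictures, the shakers, bowl and pot show no change. The sauce bottle and spoon areas differed, but a side-by-side look showed this was only the arm's shadow. The arm finished clear above the rail, touching nothing.

The scene and wrist cameras disagreed by 2 to 3 mm on the rail's position, so I used the average. No check failed.

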